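Empty the moulding machine's catch tray and lock its guard

TASK

Collect the two complete dumbbell-shaped test bars from the moulding machine's catch tray and lay them flat, side by side, on the floor of the grey tote; leave the short shot (the bar with one end missing) in the tray for regrinding. Then swing the clear guard lid fully down so that its front flange drops over the locking stud, and push the steel hairpin clip sideways onto the stud, between flange and stud head, until it snaps home, and let go.

Things in the scene. Friction and masses are not known exactly. Their poses are not given: they have to be found in the camera images.
- bar_a_center (a point): complete white plastic test bar, dumbbell-shaped, 130 long x 20 wide at the ends x 6 mm thick, the waist 10 mm wide over the middle 44 mm; point: its centre, half-way up; x axis along the bar, z up. 20 g. Starts lying flat on the tray floor
- bar_b_center (a point): the second complete test bar, same as bar_a in all respects
- short_shot_center (a point): the short shot: same bar with its +x end missing, 98 mm long; point on its waist, 65 mm from its one full end, half-way up (3 mm above its underside); x along the bar. Lies in the tray in the same row as the complete bars, in any order; the three lie about 50 mm apart, roughly along the machine's x axis
- tray_floor (a point): centre of the inner floor of the dark steel catch tray, which belongs to the fixed moulding machine; axes: x from the front of the tray towards the machine, y left, z up (turned with the machine). Inner size 165 (x) x 220 (y) mm, floor 5 mm above the worktop, walls to 42 mm above the worktop
- guard (a joint): angle of the guard lid: 0 = fully down (closed), grows as it opens up and back; about 1.57 = upright, 1.72 = its back stop. Stiff friction hinge: it stays where it is left, and takes about 0.6 N m (3 to 5 N at the front edge) to swing. The lid is a 5 mm flat clear panel, 226 mm wide, with aluminium edges and a 90 mm wide aluminium flange at the middle of its free edge
- guard_hinge (a point): middle of the guard's hinge line, 95 mm behind the tray centre and 44 mm above the worktop; hinge axis = machine's y; point x axis turns with the lid, -x points from hinge to free edge. The machine's housing begins 17 mm behind it and is 120 mm high; its press columns begin 130 mm behind the hinge
- guard_edge (a point): middle of the flange's free edge, 235 mm from the hinge line; z axis = outward normal of the lid's outer face (up when closed). The main panel (226 mm wide) reaches 190 mm from the hinge. The outer face lies 3.5 mm from the hinge plane
- stud (a point): vertical steel locking stud in front of the tray, fixed to the machine: 14 mm shank, 20 mm head (underside 67, top 73 mm above the worktop). Point: on its axis 57.5 mm above the worktop, the middle of the gap of about 19 mm between the closed flange's top (47.5 mm) and the head. Axes as the machine's: x towards the machine, y left. The flange reaches 45 mm either side of the stud, so the clip goes on along y from either side
- clip_bow (a point): steel hairpin spring clip of 7 mm wire, lying flat, 120 mm long, 90 g, with a rigid grey plastic finger grip moulded round its bow; point: middle of this U-shaped grip, which is 42 long x 32 wide (flat parallel sides) x 12 mm high, half-way up (6 mm above the clip's underside). +x axis points along the clip to its open, flared mouth; the wire legs begin 20 mm ahead of this point and lie level with the grip's underside
- clip_seat (a point): middle of the clip's pocket, where the shank sits when snapped home: 60 mm along +x from clip_bow, half-way up the wire (3.5 mm above its underside). The bulges that the shank must pass stand 15 mm ahead of it (9 mm apart inside, sprung), the flared leg tips 34 mm ahead (26 mm apart inside); pushing on takes about 4 to 15 N
- tote_in (a point): centre of the inner floor of the loose grey plastic tote: inner 182 (x) x 156 (y) mm, floor 4 mm above the worktop, walls 56 mm high, 4 mm thick; x along its longer side
Mind the look-alikes: they are no part of the job. Leave any green look-alike of the part that bears short_shot_center alone.

How it is judged:
By the outcome, as a careful person would: the job done as asked, in the order asked, and still so for the second after the job is handed in, with the robot touching nothing.
It also fails if it takes over 72 s, if anything falls off the work surface, if the arm or the gripper's body presses on something with over 40 N, if the wrist force passes 120 N, or if a joint passes its speed limit or range.

ROBOT

A 6-joint arm with a two-finger parallel gripper is mounted at the origin on a cart in front of the work surface, level with it; the furniture and walls round the work are solid. World frame = base frame: x ahead of the robot, y to its left, z up, the work surface at z = 0. Lengths are in m, angles in rad, forces in N, time in s.
With the tool pointing down it reaches from about 0.325 to 0.925 m from the base axis. Payload 3.1 kg.
Tool frame: the origin (TCP) lies at the very end of the fingers, on their centre line; the grasp point (between the pads) lies grip_depth behind it (grip_depth is the distance from the TCP to the grasp point, in m); z points along the fingers, y is the line along which they close (so a half turn about z gives the same grasp; the last joint's range is limited). The gripper opens to 85 mm and grips with 20 to 120 N. Pads are 22 mm wide; open, the fingers measure 114 mm over their backs; the gripper's body (76 mm by 85 mm) begins 54 mm behind the grasp point. The pads swing forward as they close: fully open they stand 13 mm farther back than shut.
Start: joints at [-1.405, 0.217, 1.613, -0, 1.311, -0.112], TCP at [0.171, -0.601, 0.231] pointing down, gripper open.
Joint ranges: [-2.75, 2.75], [-0.78, 2.1], [0.31, 2.55], [-1.13, 4.27], [0.13, 2.63], [-2.58, 2.58]. Speed limits (rad/s): [2.79, 2.79, 3.14, 3.14, 3.14, 3.14].

INTERFACE

Orientations are given as a 3x3 rotation matrix whose columns are the frame's x, y, z axes.
In Python, from plant import * gives the robot as it stands. Calls block until the motion is done:
- move_pose(position, orientation): joint-space move of the TCP to a pose.
- servo_line(position, orientation=None, speed=0.15): straight line of the TCP; orientation=None keeps the orientation; speed is the mean speed in m/s.
- movej(angles): joint-space move.
- open_gripper() and grab(force=None): open the fingers fully, or close them until they stop; force is the grip in N (None keeps the last).
- dwell(seconds).
- solve_ik(position, orientation): joint angles nearest the present ones, or None.
- get_image(name): name is "side" or "top" or "wrist"; returns a dict with "image" (400x640x3 uint8, red, green, blue), "vertical_fov" (degrees; the focal length in pixels is half the picture's height over the tangent of half this angle, whatever the lens; pixels are square), "cx", "cy" (the principal point, pixels), "T" (4x4, takes a point from camera to world coordinates); the wrist camera has in their place "hand_eye" (4x4, takes a point from camera to tool coordinates, whose origin is the TCP and whose axes are the flange's). Camera axes: x right, y up, looking along -z (the intrinsics and any distortion apply to the point x, -y, -z); pixel columns grow to the right and rows downward; lengths in m; the calibration is good to about 2 mm. A picture is of the moment at which its call begins: read the wrist's pose just before it. There is no depth.
A pose or a line that the arm cannot do raises PlanningError and nothing moves.
- sign_off(): hands the job in; it is judged then, once.
Trained networks look in the newest picture that a camera, given by its name, has taken for a name from the list of things; names that differ only in an ending like _2 or _b are one class to them, and where a whole thing is asked for, a point or a joint stands for the part that bears it (a point fixed in the world has none). Each returns a list of dicts, best first, with "conf" (0 to 1); they miss things now and then, are a little off and sometimes report something else, mostly with a low value. They report only what shows in the picture. A call takes as long as a camera call. They do not tell look-alikes from the thing itself.
- regions_of(target, camera): "pixels" (400x640 bool, what is visible of it) and "position" ([row, column] in pixels, amid what is visible of it).
- landmark_of(target, camera): "position" ([row, column] in pixels: a listed point, or the origin of a listed thing).
Readings, each from a call of its own:
- read_t(): time.
- read_joints(): joint angles.
- read_qd(): joint speeds.
- read_effort(): joint torques, N m.
- read_ee_pos(): TCP position.
- read_eef_rot(): TCP orientation.
- read_wrist_force(): force on the tool from outside, world axes, zero at the start.
- read_moment(): the same for the moment, N m.
- read_gripper_width(): finger opening in m.
- read_grasp_force(): force on a finger pad.
Only numpy, scipy, OpenCV 4.12 (cv2) and the standard library are available. Lean on these libraries where they do the work, as an engineer would, in place of code of your own. Each camera call takes 0.05 s, during which the arm holds its last target. There are 200 camera calls.

## Working session

There is one attempt and no reset: what is moved stays moved. The work goes in short steps, each a Python script; the robot and the scene stay as the last script left them, time stands still between calls to the robot, and variables do not carry over. Pictures are saved under pics/ and viewed, at most 10 in all, crops included, and the job is handed in when it is done.

```bash
ls; mkdir -p pics; python3 - <<'E'
from plant import *
import cv2, numpy as np
for n in ("side","top"):
    d=get_image(n); cv2.imwrite(f"pics/{n}0.png",d["image"][:,:,::-1])
    print(n,d["vertical_fov"],d["cx"],d["cy"],d["T"].round(4).tolist(),[k for k in d])
    for t in ["bar_a_center","short_shot_center","tray_floor","guard_hinge","guard_edge","stud","clip_bow","clip_seat","tote_in"]:
        print(t,[(np.round(r["position"],1).tolist(),round(r["conf"],2)) for r in landmark_of(t,n)])
print(read_t(),grip_depth if 'grip_depth' in globals() else None)
E
```

```text
pics
side 51.03734281723639 318.3389736900057 200.3002424224872 [[-0.9236, 0.1883, -0.3339, 0.1494], [-0.3829, -0.49, 0.7831, 0.9543], [-0.0162, 0.8511, 0.5247, 0.6837], [0.0, 0.0, 0.0, 1.0]] ['image', 'vertical_fov', 'cx', 'cy', 'T']
bar_a_center [([217.3, 303.9], 0.64)]
short_shot_center [([209.8, 310.9], 0.67), ([251.2, 246.7], 0.47)]
tray_floor [([208.8, 308.8], 0.96), ([174.4, 380.9], 0.39)]
guard_hinge [([190.7, 281.5], 0.61)]
guard_edge [([115.7, 267.7], 0.91), ([204.8, 309.8], 0.38)]
stud [([201.7, 349.1], 0.9)]
clip_bow [([175.5, 369.6], 0.53)]
clip_seat [([213.2, 310.6], 0.47), ([174.7, 382.4], 0.43)]
tote_in []
top 50.305703002239404 320.18350122909305 197.93298961023126 [[0.0154, 0.9985, -0.0534, 0.496], [-0.9998, 0.0145, -0.0165, 0.0134], [-0.0157, 0.0536, 0.9984, 1.1154], [0.0, 0.0, 0.0, 1.0]] ['image', 'vertical_fov', 'cx', 'cy', 'T']
bar_a_center [([187.7, 314.3], 0.67)]
short_shot_center [([156.8, 246.4], 0.71), ([192.3, 333.2], 0.5)]
tray_floor [([188.0, 333.4], 0.66)]
guard_hinge [([149.4, 333.6], 0.87)]
guard_edge [([246.5, 448.0], 0.4)]
stud [([231.6, 333.3], 0.6)]
clip_bow [([225.2, 438.3], 0.89)]
clip_seat [([244.2, 446.6], 0.86), ([149.8, 331.4], 0.74)]
tote_in [([236.3, 220.2], 0.91), ([227.4, 438.4], 0.39)]
1.0 0.0187
```

View pictures.

View pics/top0.png

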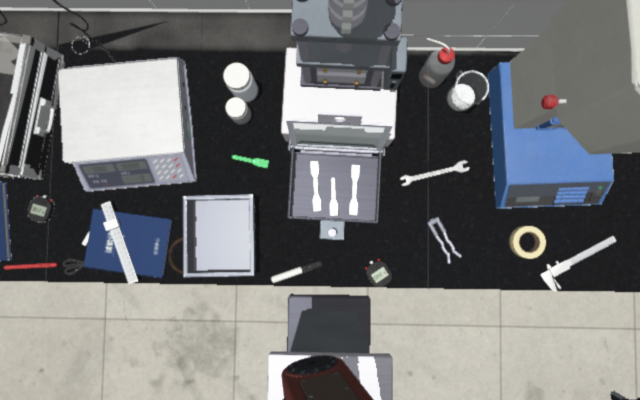

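View pics/side0.png

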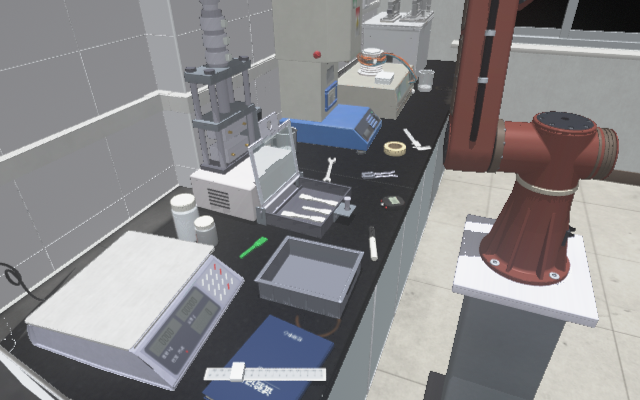

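Top picture: the bars are at about (187,316) and (190,355), with the short shot between them at (195,333). The tote is at (235,219) and the clip bow at (224,437) with its mouth towards (260,455). The lid is upright at row ~135 and the stud is at (231,332). The side picture agrees, and the green look-alike lies outside the tray.

```bash
cat > h.py <<'E'
from plant import *
import numpy as np, cv2
def ray(d,T,pos):
    H=d["image"].shape[0]; f=H/2/np.tan(np.radians(d["vertical_fov"])/2)
    r,c=pos; uv=np.array([[(c-d["cx"])/f,(r-d["cy"])/f]])
    v=np.array([uv[0,0],-uv[0,1],-1.0])
    return T[:3,3],T[:3,:3]@v
def onz(d,T,pos,z):
    o,v=ray(d,T,pos); return o+v*(z-o[2])/v[2]
def down(yaw):  # tool y (closing line) along angle yaw+90deg, x along yaw
    c,s=np.cos(yaw),np.sin(yaw); x=np.array([c,s,0]); z=np.array([0,0,-1.]); return np.column_stack([x,np.cross(z,x),z])
def wrist():
    p,R=np.array(read_ee_pos()),np.array(read_eef_rot()); d=get_image("wrist")
    W=np.eye(4); W[:3,:3]=R; W[:3,3]=p
    return d,W@d["hand_eye"]
Z=dict(bar_a_center=.008,short_shot_center=.008,tray_floor=.005,guard_hinge=.044,stud=.0575,clip_bow=.006,clip_seat=.0035,tote_in=.004)
def look(name,targets,save=None):
    if name=="wrist": d,T=wrist()
    else: d=get_image(name); T=d["T"]
    if save: cv2.imwrite(f"pics/{save}.png",d["image"][:,:,::-1])
    out={}
    for t in targets:
        out[t]=[(onz(d,T,r["position"],Z[t]),r["conf"],r["position"]) for r in landmark_of(t,name)]
        print(name,t,[(np.round(a,4).tolist(),round(c,2),np.round(p).tolist()) for a,c,p in out[t]])
    return d,T,out
E
python3 - <<'E'
from h import *
d,T,o=look("top",list(Z))
rs=regions_of("bar_a_center","top")
for r in rs: print("reg",r["conf"],onz(d,T,r["position"],.011),r["pixels"].sum())
w,Tw=wrist(); print(w.keys(),w["hand_eye"].round(4).tolist(),w["vertical_fov"],read_eef_rot(),read_t())
look("side",["tote_in","clip_bow","stud"])
E
```

```text
top bar_a_center [([0.5872, 0.0496, 0.008], 0.88, [186.0, 314.0]), ([0.5796, -0.0555, 0.008], 0.6, [189.0, 354.0])]
top short_shot_center [([0.6565, 0.2351, 0.008], 0.73, [158.0, 243.0]), ([0.5704, 0.0009, 0.008], 0.68, [192.0, 332.0])]
top tray_floor [([0.5853, -0.0008, 0.005], 0.62, [187.0, 333.0])]
top guard_hinge [([0.6787, 0.0023, 0.044], 0.91, [149.0, 332.0])]
top stud [([0.4687, -0.0081, 0.0575], 0.59, [232.0, 335.0]), ([0.4541, 0.2751, 0.0575], 0.52, [236.0, 221.0])]
top clip_bow [([0.5732, 0.0001, 0.006], 0.72, [191.0, 332.0]), ([0.4837, -0.2751, 0.006], 0.53, [227.0, 438.0])]
top clip_seat [([0.4297, -0.3021, 0.0035], 0.73, [248.0, 448.0])]
top tote_in [([0.4517, 0.2878, 0.004], 0.89, [236.0, 222.0])]
reg 0.88 [0.58451846 0.04011287 0.011     ] 314
dict_keys(['image', 'vertical_fov', 'cx', 'cy', 'hand_eye']) [[0.0002, 0.9591, 0.283, 0.0714], [1.0, -0.0002, 0.0001, -0.0005], [0.0001, 0.283, -0.9591, -0.1421], [0.0, 0.0, 0.0, 1.0]] 60.16029746202663 [[ 9.61647000e-01  2.74290077e-01 -7.84518968e-07]
 [ 2.74290077e-01 -9.61647000e-01 -2.06544375e-05]
 [-6.41973758e-06  1.96470921e-05 -1.00000000e+00]] 1.55
side tote_in []
side clip_bow [([0.5654, -0.0432, 0.006], 0.6, [204.0, 321.0]), ([0.4903, -0.2793, 0.006], 0.58, [174.0, 368.0]), ([0.4908, -0.0719, 0.006], 0.19, [204.0, 348.0])]
side stud [([0.4642, -0.0067, 0.0575], 0.93, [201.0, 349.0])]
```

```bash
python3 - <<'E'
from h import *
move_pose([.53,0,.33],down(0)); print(read_t(),read_joints())
d,T,o=look("wrist",["bar_a_center","short_shot_center","tray_floor","guard_hinge","stud","tote_in"],"w1")
for t in ["bar_a_center","short_shot_center"]:
  for r in regions_of(t,"wrist"):
    ys,xs=np.nonzero(r["pixels"]); P=np.array([onz(d,T,(y,x),.011)[:2] for y,x in zip(ys,xs)])
    u=np.linalg.svd(P-P.mean(0),full_matrices=False)[2][0]; s=(P-P.mean(0))@u
    print(t,round(r["conf"],2),P.mean(0).round(4),"yaw",np.degrees(np.arctan(u[1]/u[0])).round(1),"len",np.ptp(s).round(3),len(P), "mid",(P.mean(0)+u*(s.max()+s.min())/2).round(4))
E
```

```text
4.2583 [-1.33683246e-01 -5.25896532e-02  1.71830848e+00 -2.50616554e-04
  1.47616076e+00  1.43822265e+00]
wrist bar_a_center [([0.5864, 0.0449, 0.008], 0.75, [114.0, 280.0])]
wrist short_shot_center [([0.5725, 0.0006, 0.008], 0.75, [125.0, 314.0]), ([0.6547, 0.234, 0.008], 0.69, [58.0, 126.0])]
wrist tray_floor [([0.5874, -0.0041, 0.005], 0.68, [113.0, 318.0])]
wrist guard_hinge [([0.6791, -0.0103, 0.044], 0.62, [30.0, 324.0])]
wrist stud [([0.4685, 0.0018, 0.0575], 0.74, [212.0, 313.0])]
wrist tote_in [([0.4477, 0.2878, 0.004], 0.78, [215.0, 113.0])]
short_shot_center 0.91 [ 0.552  -0.0015] yaw 2.2 len 0.097 806 mid [ 0.5589 -0.0013]
short_shot_center 0.88 [0.6481 0.2069] yaw 78.3 len 0.096 896 mid [0.6497 0.2148]
short_shot_center 0.68 [ 0.6989 -0.0178] yaw 89.2 len 0.302 8317 mid [ 0.699  -0.0142]
```

View pics/w1.png

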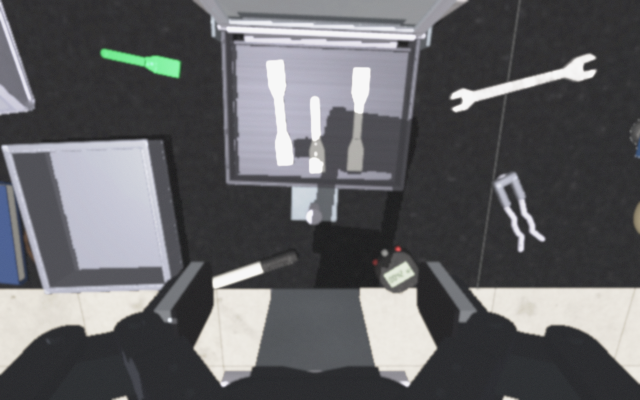

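The wrist picture shows the left bar from (60,276) to (166,285), the right bar from (67,361) to (172,354), the short shot between them at col 315, the stud at (213,313), the tote floor around (215,113), and the clip bow at (178,508) with tips at (250,520) and (240,543).

```bash
python3 - <<'E'
from h import *
d,T=wrist()
g=lambda r,c,z:onz(d,T,(r,c),z)
for n,a,b,z in [("A",(60,276),(166,285),.011),("B",(67,361),(172,354),.011),("front rim out",(183,227),(190,403),.042),("clip L",(178,508),(245,532),.006),("tote top-edge right",(139,160),(289,172),.06)]:
    p,q=g(*a,z),g(*b,z); print(n,p[:2].round(4),q[:2].round(4),"mid",((p+q)/2)[:2].round(4),"len",np.linalg.norm(p-q).round(4),"yaw",np.degrees(np.arctan2(*(p-q)[1::-1])).round(1))
g1=cv2.cvtColor(d["image"],cv2.COLOR_RGB2GRAY)
look("wrist",["clip_bow","clip_seat","stud"])
print("stud head by eye",g(213,313,.073))
# tote floor edges
for n,p,z in [("tote floor",(150,50),.004),("",(152,150),.004),("",(267,50),.004),("",(270,160),.004)]: print(n,g(*p,z)[:2].round(4))
crop=d["image"][20:230,200:430]; cv2.imwrite("pics/w1c.png",cv2.resize(crop,None,fx=2.6,fy=2.6,interpolation=cv2.INTER_CUBIC)[:,:,::-1])
E
```

```text
A [0.6514 0.0483] [0.5187 0.0404] mid [0.5851 0.0444] len 0.1329 yaw 3.4
B [ 0.6433 -0.0574] [ 0.5105 -0.0529] mid [ 0.5769 -0.0551] len 0.1329 yaw -1.9
front rim out [0.5024 0.1123] [ 0.4931 -0.1129] mid [ 4.978e-01 -3.000e-04] len 0.2254 yaw 87.7
clip L [ 0.5011 -0.2657] [ 0.4014 -0.3165] mid [ 0.4513 -0.2911] len 0.1119 yaw 27.0
tote top-edge right [0.5596 0.1827] [0.3608 0.1919] mid [0.4602 0.1873] len 0.199 yaw -2.6
wrist clip_bow [([0.4873, -0.2708, 0.006], 0.64, [188.0, 510.0])]
wrist clip_seat [([0.4319, -0.3037, 0.0035], 0.6, [225.0, 526.0])]
wrist stud [([0.4684, 0.0076, 0.0575], 0.82, [212.0, 309.0]), ([0.498, -0.2413, 0.0575], 0.15, [189.0, 510.0])]
stud head by eye [0.47216953 0.00242508 0.073     ]
tote floor [0.5393 0.358 ]
 [0.5366 0.2233]
 [0.3651 0.3959]
 [0.3601 0.2321]
```

View pics/w1c.png

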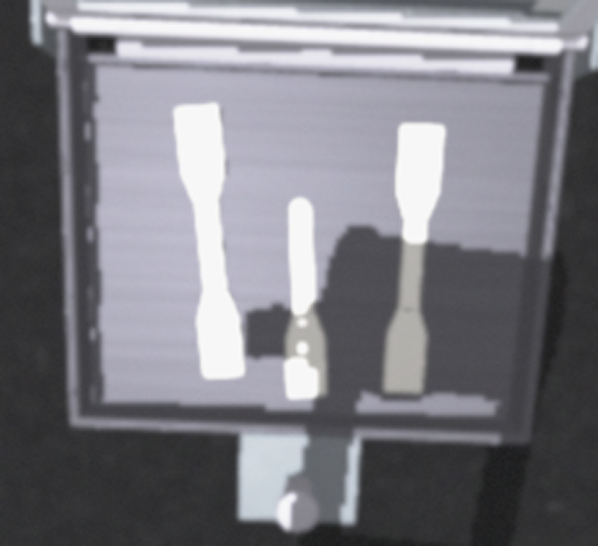

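The close-up crop confirms the middle bar is the short shot, with its far end missing, and that A and B are complete. I'll pick bar A.

```bash
cat >> h.py <<'E'
def pick(c,yaw,zt=.007):
    R=down(np.radians(yaw)+np.pi)
    move_pose([c[0],c[1],.11],R); servo_line([c[0],c[1],zt],R,speed=.12)
    print("F",np.round(read_wrist_force(),1)); grab(30); print("w",read_gripper_width(),"f",read_grasp_force())
    servo_line([c[0],c[1],.12],R,speed=.2); print("w",read_gripper_width(),"F",np.round(read_wrist_force(),1),"t",read_t())
E
python3 - <<'E'
from h import *
open_gripper()
pick((.583,.041),3.4)
move_pose([.454,.280,.25],down(np.radians(87.5)))
d,T,o=look("wrist",["tote_in"],"w2"); look("top",["tote_in","short_shot_center","bar_a_center"],"t2")
print(read_joints(),read_gripper_width(),read_t())
E
```

```text
F [-0.3 -0.6 -0.5]
w 0.008245859435543823 f 29.939359724521637
w 0.008882070334328267 F [ 0.2  0.4 -0.4] t 10.2167
wrist tote_in []
top tote_in [([0.4479, 0.2838, 0.004], 0.73, [238.0, 223.0]), ([0.6883, -0.0038, 0.004], 0.33, [148.0, 334.0])]
top short_shot_center [([0.6542, 0.2287, 0.008], 0.7, [159.0, 246.0]), ([0.5753, 0.0048, 0.008], 0.65, [190.0, 331.0])]
top bar_a_center [([0.4523, 0.3454, 0.008], 0.82, [236.0, 199.0])]
[4.20548290e-01 5.61723883e-03 1.80950514e+00 1.03512707e-05
 1.32662505e+00 4.64596893e-01] 0.008747014242192359 12.375
```

View pics/w2.png

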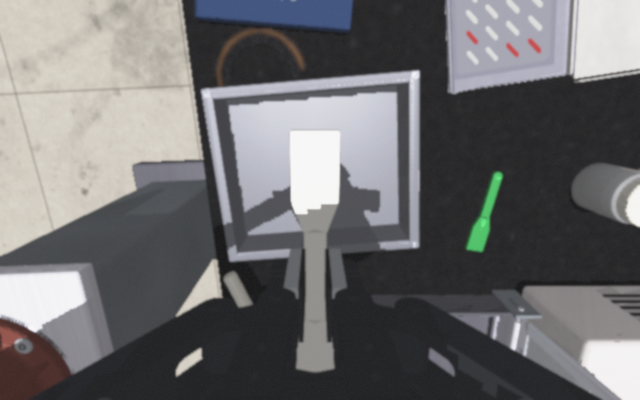

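The bar is held across its waist and hangs level. The tote's rim corners are at about (91,203), (71,420), (247,420) and (261,231).

```bash
python3 - <<'E'
from h import *
d,T=wrist()
P=np.array([onz(d,T,p,.06)[:2] for p in [(91,203),(71,420),(247,420),(261,231)]])
Q=np.array([onz(d,T,p,.004)[:2] for p in [(108,229),(93,395),(226,400),(238,247)]])
for K in (P,Q):
    e=[np.linalg.norm(K[i]-K[(i+1)%4]).round(3) for i in range(4)]
    v=(K[1]-K[0])+(K[2]-K[3]); print(K.round(3).tolist(),K.mean(0).round(4),e,np.degrees(np.arctan2(v[1],v[0])).round(1))
bar=np.array([onz(d,T,p,.254)[:2] for p in [(130,315),(362,315)]]); print("bar",bar.round(3),bar.mean(0),read_ee_pos())
t=get_image("top"); K=np.array([onz(t,t["T"],p,.06)[:2] for p in [(196,183),(196,254),(275,257),(277,184)]]); print(K.round(3).tolist(),K.mean(0))
E
```

```text
[[0.355, 0.366], [0.552, 0.375], [0.56, 0.203], [0.361, 0.196]] [0.4571 0.2849] [np.float64(0.198), np.float64(0.172), np.float64(0.198), np.float64(0.171)] 2.3
[[0.364, 0.35], [0.543, 0.358], [0.552, 0.206], [0.368, 0.199]] [0.4566 0.2781] [np.float64(0.179), np.float64(0.152), np.float64(0.184), np.float64(0.152)] 2.4
bar [[0.456 0.342]
 [0.451 0.232]] [0.45388598 0.28683073] [0.45411178 0.27984747 0.24994348]
[[0.552, 0.373], [0.555, 0.196], [0.36, 0.184], [0.352, 0.364]] [0.45487587 0.27912909]
```

```bash
cat >> h.py <<'E'
TOTE=np.array([.4565,.2805]); a=np.radians(2.3)
def place(off):
    p=TOTE+off*np.array([np.cos(a),np.sin(a)]); R=down(np.radians(92.3))
    move_pose([*p,.13],R); servo_line([*p,.0075],R,speed=.12)
    print("F",np.round(read_wrist_force(),1),"w",read_gripper_width())
    open_gripper(); servo_line([*p,.13],R,speed=.2); print("placed",read_t(),np.round(read_wrist_force(),1))
E
python3 - <<'E'
from h import *
place(-.028)
pick((.575,-.048),-1.9)
cv2.imwrite("pics/t3.png",get_image("top")["image"][:,:,::-1])
E
```

```text
F [ 0.6 -0.7 -0.1] w 0.008684860991811833
placed 15.7 [ 0.3  0.3 -0.5]
F [-0.3 -0.3  0.2]
w 0.008167727955029926 f 29.954780638217926
w 0.00855463790042529 F [-0.3 -0.  -0.5] t 19.9667
```

View pics/t3.png

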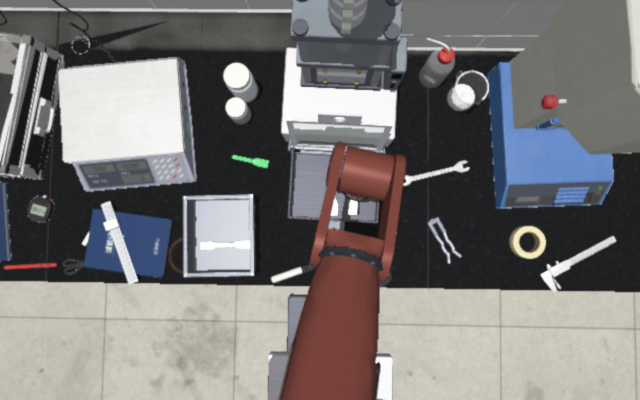

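Bar A lies flat in the tote at about (244,224), and the short shot is still in the tray. I'll place B and then measure the lid angle.

```bash
python3 - <<'E'
from h import *
place(.028)
grab(40)
my=-.0052; 
for n in ("side","top"):
    d=get_image(n); cv2.imwrite(f"pics/{n}4.png",d["image"][:,:,::-1])
    for r in landmark_of("guard_edge",n):
        o,v=ray(d,d["T"],r["position"]); s=(my-o[1])/v[1]; p=o+v*s
        print(n,r["conf"],np.round(r["position"]),"y-plane",p.round(3), "r",np.hypot(p[0]-.681,p[2]-.044).round(3),"th",np.arctan2(p[2]-.044,.681-p[0]).round(3), "z.27",onz(d,d["T"],r["position"],.275).round(3))
    for t in ("bar_a_center","guard_hinge"): print(t,[(onz(d,d["T"],r["position"],Z[t]).round(3),r["conf"]) for r in landmark_of(t,n)])
i=cv2.imread("pics/top4.png")[100:300,150:420]; cv2.imwrite("pics/t4c.png",cv2.resize(i,None,fx=2.9,fy=2.9))
print(read_t())
E
```

```text
F [ 0.1 -0.2 -0.2] w 0.008610840394965442
placed 24.5 [-0.5 -0.  -0.5]
side 0.94 [116. 265.] y-plane [ 0.714 -0.005  0.28 ] r 0.239 th 1.71 z.27 [ 0.722 -0.018  0.275]
bar_a_center [(array([0.425, 0.28 , 0.008]), 0.58)]
guard_hinge [(array([ 0.676, -0.005,  0.044]), 0.75)]
top 0.83 [113. 339.] y-plane [ 0.684 -0.005  0.381] r 0.337 th 1.58 z.27 [ 0.711 -0.008  0.275]
bar_a_center [(array([0.432, 0.272, 0.008]), 0.57), (array([0.578, 0.   , 0.008]), 0.2)]
guard_hinge [(array([ 0.677, -0.002,  0.044]), 0.59)]
25.6667
```

View pics/t4c.png

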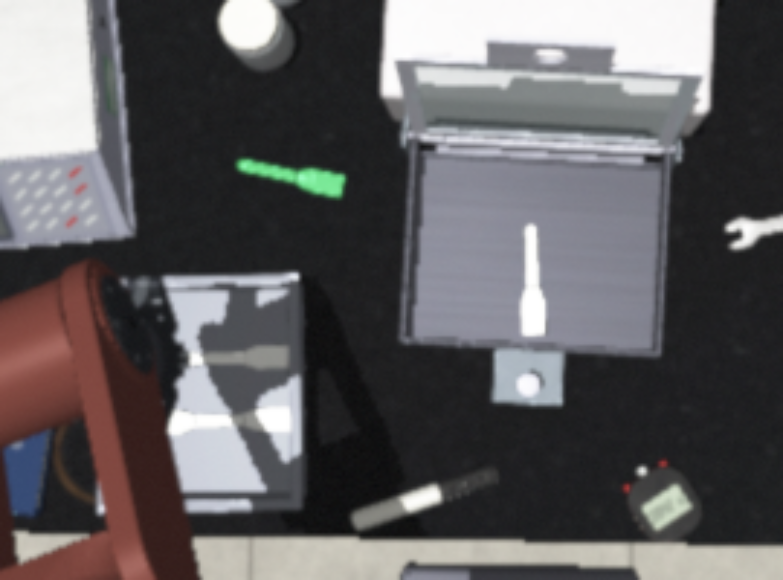

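Both bars lie side by side in the tote and the short shot is alone in the tray. The lid edge at x≈0.713, z≈0.28 gives an angle of about 1.71, so it is at its back stop. Next I close the guard.

```bash
cat >> h.py <<'E'
MY=np.radians(-2.3); HG=np.array([.679,-.005])
def M(xp,yp,z): # machine-frame offset from hinge -> world
    c,s=np.cos(MY),np.sin(MY); return [HG[0]+c*xp-s*yp,HG[1]+s*xp+c*yp,z]
def lidpt(th,r,yp=0):
    x=-r*np.cos(th)+.0035*np.sin(th); z=.044+r*np.sin(th)+.0035*np.cos(th)
    if th>np.pi/2: x=max(x,-.235*np.cos(th)+.0035*np.sin(th))
    return M(x+.011,yp,z)
E
python3 - <<'E'
from h import *
R=down(np.pi+MY)
p=read_ee_pos(); servo_line([p[0],p[1],.25],speed=.3)
s=lidpt(1.72,.205); s[0]+=.012
move_pose([s[0],s[1],.33],R); servo_line(s,R,speed=.15); print("at",np.round(s,3),np.round(read_wrist_force(),1),read_t())
ths=np.linspace(1.72,.1,9)
for th in ths:
    r=.175+.03*th/1.72
    servo_line(lidpt(th-.02,r),R,speed=.2)
    F=np.array(read_wrist_force()); print(round(th,2),F.round(1))
    if np.linalg.norm(F)>35: break
print(read_t()); cv2.imwrite("pics/side5.png",get_image("side")["image"][:,:,::-1])
E
```

```text
at [ 0.74  -0.007  0.246] [-0.1  0.3 -0.2] 28.6667
1.72 [ 0.1 -0.1  0.1]
1.52 [ 0.4  0.3 -0. ]
1.32 [ 0.5  0.2 -0.2]
1.11 [-0.3 -0.3  0.3]
0.91 [0.3 0.  0.6]
0.71 [-0.6 -0.3 -0.8]
0.51 [ 0.4 -0.3  0.5]
0.3 [-0.4 -1.1  0.4]
0.1 [ 0.8  0.2 -0.9]
31.6833
```

View pics/side5.png

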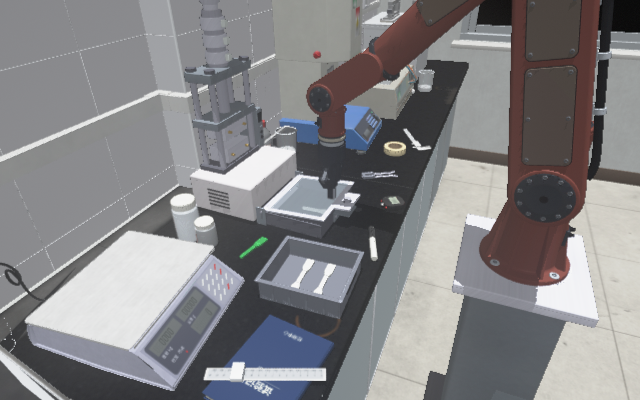

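The lid has swung down almost to the flange on the stud, and both bars are flat in the tote. I'll press it home, then look at the stud and clip.

```bash
python3 - <<'E'
from h import *
R=down(np.pi+MY)
p=lidpt(0,.175); z=.05
while z>.040:
    servo_line([p[0],p[1],z],R,speed=.1); F=read_wrist_force(); print(round(z,4),np.round(F,1),round(read_ee_pos()[2],4))
    if F[2]>15: break
    z-=.0015
servo_line([p[0],p[1],.12],R,speed=.3)
open_gripper()
Rl=down(MY)
move_pose([.45,-.13,.27],Rl)
d,T,o=look("wrist",["stud","clip_bow","clip_seat"],"w6"); print(read_t())
for t in ["stud","clip_bow"]:
  for r in regions_of(t,"wrist"): print(t,r["conf"],np.round(r["position"]),r["pixels"].sum())
np.savez("w6.npz",T=T,img=d["image"],cx=d["cx"],cy=d["cy"],f=d["vertical_fov"])
E
```

```text
0.05 [ 0.4  0.3 -0.6] 0.0507
0.0485 [0.1 0.7 1. ] 0.0491
0.047 [0.5 1.  1.3] 0.0472
0.0455 [-1.9  0.6  7.8] 0.0465
0.044 [-5.3  1.3 15. ] 0.0464
wrist stud [([0.4696, 0.0019, 0.0575], 0.96, [160.0, 187.0])]
wrist clip_bow [([0.4871, -0.2678, 0.006], 0.64, [128.0, 434.0])]
wrist clip_seat [([0.431, -0.3021, 0.0035], 0.74, [174.0, 459.0])]
36.8
stud 0.96 [ 76. 184.] 36119
clip_bow 0.77 [145. 449.] 1762
```

View pics/w6.png

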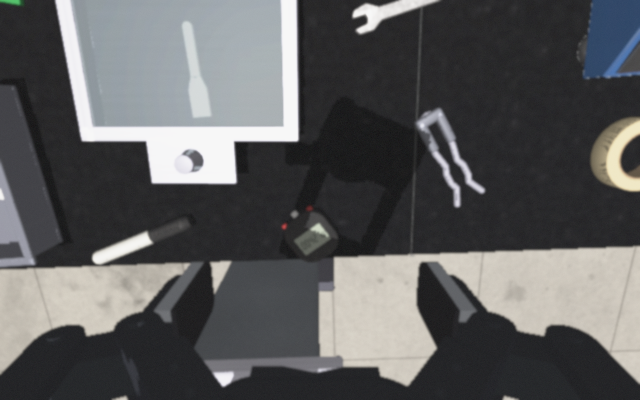

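The lid is fully down with the stud showing through the flange at (160,187). The clip lies with its bow at about (125,433) and its tips at (205,457) and (190,482). Next I refine the clip axis from its mask.

```bash
python3 - <<'E'
from h import *
d,T=wrist()
for t in ("clip_bow",):
    r=regions_of(t,"wrist")[0]; ys,xs=np.nonzero(r["pixels"]); print(r["conf"],len(ys))
    P=np.array([onz(d,T,(y,x),.008)[:2] for y,x in zip(ys,xs)]).astype(np.float32)
    (c,sz,ang)=cv2.minAreaRect(P*1000); print("rect",c,sz,ang)
    m=P.mean(0); u=np.linalg.svd(P-m,full_matrices=False)[2][0]; u*=-np.sign(u[0]); s=(P-m)@u; v=(P-m)@np.array([-u[1],u[0]])
    print("pca",m,u,np.degrees(np.arctan2(u[1],u[0])),s.min(),s.max())
    for a in np.arange(s.min(),s.max(),.01):
        k=(s>=a)&(s<a+.01); print(round(a-s.min(),3),v[k].min().round(4),v[k].max().round(4),((v[k].min()+v[k].max())/2).round(4))
    print("bow",m+u*(s.min()+.021))
for p,z in [((184,152),.0475),((184,237),.0475),((142,148),.0475),((142,238),.0475),((160,187),.073)]: print(p,onz(d,T,p,z)[:2].round(4))
i=d["image"][90:220,140:500]; cv2.imwrite("pics/w6c.png",cv2.resize(i,None,fx=2.2,fy=2.2,interpolation=cv2.INTER_CUBIC)[:,:,::-1])
E
```

```text
Traceback (most recent call last):
IndexError: list index out of range
```

```bash
python3 - <<'E'
from h import *
d,T=wrist()
g=cv2.cvtColor(d["image"],cv2.COLOR_RGB2GRAY); m=np.zeros_like(g); m[100:215,405:500]=(g[100:215,405:500]>75)
m=cv2.morphologyEx(m,cv2.MORPH_CLOSE,np.ones((3,3)))
n,l,st,_=cv2.connectedComponentsWithStats(m); k=1+np.argmax(st[1:,4]); print(st[k])
ys,xs=np.nonzero(l==k)
P=np.array([onz(d,T,(y,x),.008)[:2] for y,x in zip(ys,xs)]).astype(np.float32)
print("rect",cv2.minAreaRect(P*1000))
c=P.mean(0); u=np.linalg.svd(P-c,full_matrices=False)[2][0]; u*=-np.sign(u[0]); s=(P-c)@u; v=(P-c)@np.array([-u[1],u[0]])
print("pca",c,u,np.degrees(np.arctan2(u[1],u[0])),s.min(),s.max())
for a in np.arange(s.min(),s.max(),.01):
    k=(s>=a)&(s<a+.01); print(round(a-s.min(),3),v[k].min().round(4),v[k].max().round(4),((v[k].min()+v[k].max())/2).round(4))
print("bow",c+u*(s.min()+.021))
for p,z in [((184,152),.0475),((184,237),.0475),((142,148),.0475),((142,238),.0475),((160,187),.073)]: print(p,onz(d,T,p,z)[:2].round(4))
i=d["image"][90:220,140:500]; cv2.imwrite("pics/w6c.png",cv2.resize(i,None,fx=2.2,fy=2.2,interpolation=cv2.INTER_CUBIC)[:,:,::-1])
E
```

```text
[ 415  108   71  100 1918]
rect ((452.6273193359375, -286.28643798828125), (122.58444213867188, 40.904022216796875), 29.86892318725586)
pca [ 0.4581009 -0.2843035] [-0.8768512  -0.48076183] -151.26483 -0.055520836 0.0673573
0.0 -0.0171 0.0159 -0.0006
0.01 -0.0176 0.0161 -0.0007
0.02 -0.0151 0.0163 0.0006
0.03 -0.0162 0.0164 1e-04
0.04 -0.0167 0.0165 -1e-04
0.05 -0.0158 0.0141 -0.0008
0.06 -0.0138 0.0123 -0.0007
0.07 -0.0159 0.015 -0.0004
0.08 -0.0159 0.0151 -0.0004
0.09 -0.0154 0.0152 -1e-04
0.1 -0.0165 0.0175 0.0005
0.11 -0.0202 0.0207 0.0002
0.12 -0.0192 0.0202 0.0005
bow [ 0.4883705 -0.2677072]
(184, 152) [0.4433 0.047 ]
(184, 237) [ 0.4397 -0.0449]
(142, 148) [0.4882 0.0434]
(142, 238) [ 0.4845 -0.0507]
(160, 187) [ 0.4715 -0.0043]
```

View pics/w6c.png

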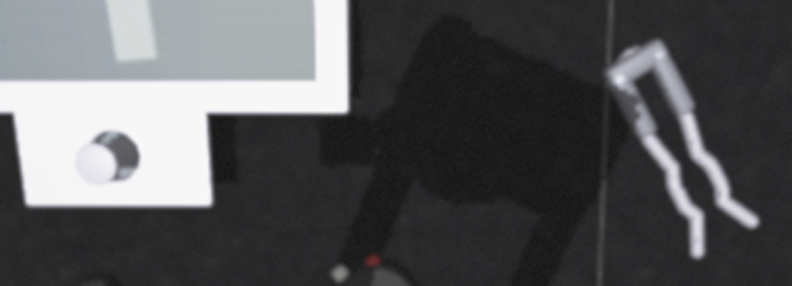

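The clip outline measures 122 x 33 mm against 120 x 32 given, with the bow at (0.488,-0.268) and the mouth pointing at -151°. The stud head disc at (164,184) gives the stud near (0.4685,0.000). I'll grip the clip and bring it to the left of the stud.

```bash
cat >> h.py <<'E'
S=np.array([.4685,.0]); my=np.array([-np.sin(MY),np.cos(MY)]); RC=down(np.pi/2+MY)
def bow(k,z,dx=0): b=S+k*my+dx*np.array([np.cos(MY),np.sin(MY)]); return [b[0],b[1],z]
E
python3 - <<'E'
from h import *
Rg=down(np.radians(29.0)); b=[.4884,-.2677]
move_pose([*b,.07],Rg); servo_line([*b,.0025],Rg,speed=.1); print(np.round(read_wrist_force(),1))
grab(100); print("w",read_gripper_width(),np.round(read_wrist_force(),1),np.round(read_ee_pos(),4))
servo_line([*b,.13],Rg,speed=.2); print("w",read_gripper_width(),np.round(read_wrist_force(),1))
move_pose(bow(.125,.13),RC); servo_line(bow(.118,.0555),RC,speed=.15)
print(read_t(),read_gripper_width(),np.round(read_ee_pos(),4))
d=get_image("side"); i=d["image"][120:300,220:460]; print([ (t,np.round(r["position"]),r["conf"]) for t in ("clip_seat","clip_bow","stud") for r in landmark_of(t,"side")])
a=cv2.resize(i,None,fx=2,fy=2,interpolation=cv2.INTER_CUBIC)
w,T=wrist(); cv2.imwrite("pics/c7.png",np.vstack([a[:300],cv2.resize(w["image"],(480,300))])[:,:,::-1])
E
```

```text
[-1.2  0.4 -0.3]
w 0.028483583360636156 [-0.7  0.1  4.8] [ 0.4891 -0.2682  0.0035]
w 0.02879609490343788 [ 0.1 -0.2 -1. ]
42.2917 0.02888749785602418 [0.474  0.1175 0.0559]
[('clip_seat', array([212., 338.]), 0.51), ('clip_bow', array([226., 332.]), 0.6), ('stud', array([203., 348.]), 0.86)]
```

View pics/c7.png

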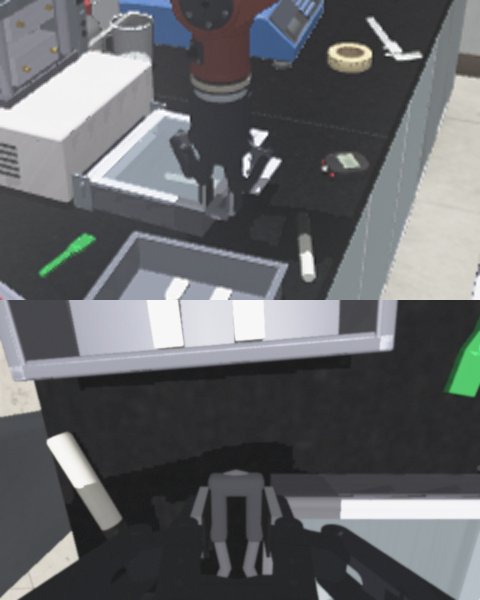

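The clip is held straight, with its grip at (485,236) and tips at (572,222) and (572,252) in the lower picture. I'll push it on while watching the forces.

```bash
python3 - <<'E'
from h import *
z=.0555; pk=0
for k in [.095]+list(np.arange(.088,.0549,-.003)):
    servo_line(bow(k,z),RC,speed=.06)
    F=np.array(read_wrist_force()); fy=F[:2]@my; fx=F[0]; print(round(k,3),"push",fy.round(1),"lat",fx.round(1),"z",F[2].round(1),"k_act",round((np.array(read_ee_pos())[:2]-S)@my,4))
    if abs(fx)>12 or fy>30: print("stop"); break
print(read_t(),read_gripper_width())
print([(t,np.round(r["position"]),r["conf"]) for t in ("stud",) for r in (get_image("side") and landmark_of(t,"side"))])
E
```

```text
0.095 push 0.3 lat -0.3 z -1.2 k_act 0.0946
0.088 push -0.6 lat -1.4 z -0.7 k_act 0.0877
0.085 push 0.3 lat -1.3 z -0.7 k_act 0.0849
0.082 push -1.0 lat -3.1 z -2.0 k_act 0.0816
0.079 push -4.3 lat -3.2 z -1.9 k_act 0.0779
0.076 push -4.2 lat -3.6 z -1.2 k_act 0.0751
0.073 push -2.7 lat -3.5 z -1.2 k_act 0.0726
0.07 push -1.0 lat -2.8 z -1.1 k_act 0.07
0.067 push -1.7 lat -1.3 z -0.9 k_act 0.0668
0.064 push -1.6 lat -1.7 z -0.6 k_act 0.0637
0.061 push -0.9 lat -2.3 z -1.3 k_act 0.0608
0.058 push -0.0 lat -3.2 z -0.7 k_act 0.0579
0.055 push 3.5 lat -3.2 z -1.0 k_act 0.0561
46.0917 0.028887841413870918
[('stud', array([204., 348.]), 0.63), ('stud', array([281., 322.]), 0.6)]
```

The force turned to a pull-in after the bulges and then to a stop at k≈0.056, which fits the clip having snapped on. I'll ease it to its zero-force spot, lower it onto the flange, release, and check by measurement.

```bash
python3 - <<'E'
from h import *
servo_line(bow(.058,.0525,-.001),RC,speed=.05); print(np.round(read_wrist_force(),1))
open_gripper(); dwell(.2)
p=read_ee_pos(); servo_line([p[0],p[1],.20],RC,speed=.15); print(np.round(read_wrist_force(),1))
move_pose([.45,.03,.27],down(MY)); dwell(.2)
Z["clip_bow"]=.0535; Z["clip_seat"]=.051
d,T,o=look("wrist",["stud","clip_bow","clip_seat"],"w8")
for t in ["stud","clip_bow","clip_seat"]: print("side",t,[(np.round(r["position"]),round(r["conf"],2)) for r in (get_image("side") is not None and landmark_of(t,"side"))])
look("top",["clip_bow","stud","bar_a_center"])
for r in regions_of("clip_bow","wrist"):
    ys,xs=np.nonzero(r["pixels"]); P=np.array([onz(d,T,(y,x),.052)[:2] for y,x in zip(ys,xs)],np.float32); print("reg",r["conf"],cv2.minAreaRect(P*1000))
print(read_t())
E
```

```text
[-2.2  1.6 -2. ]
[-0.3 -1.1 -0.2]
wrist stud [([0.4692, 0.0038, 0.0575], 0.93, [154.0, 340.0])]
wrist clip_bow []
wrist clip_seat [([0.466, -0.0077, 0.051], 0.62, [156.0, 351.0])]
side stud [(array([204., 348.]), 0.79)]
side clip_bow [(array([212., 340.]), 0.56), (array([282., 321.]), 0.51)]
side clip_seat [(array([206., 346.]), 0.49)]
top clip_bow [([0.4614, 0.0544, 0.0535], 0.49, [234.0, 310.0]), ([0.4668, -0.0005, 0.0535], 0.2, [233.0, 332.0])]
top stud [([0.4662, -0.0034, 0.0575], 0.7, [233.0, 334.0]), ([0.4349, 0.2664, 0.0575], 0.53, [244.0, 225.0])]
top bar_a_center [([0.429, 0.2794, 0.008], 0.55, [245.0, 224.0])]
reg 0.67 ((467.16943359375, 17.575057983398438), (120.06678009033203, 38.65314483642578), 87.41455078125)
50.6667
```

```bash
python3 - <<'E'
from h import *
for q in ([.42,.005,.2],[.42,.06,.2]):
    move_pose(q,down(MY)); dwell(.15)
    d,T,o=look("wrist",["stud","clip_seat","clip_bow"])
    f=200/np.tan(np.radians(d["vertical_fov"])/2); Ti=np.linalg.inv(T)
    g=cv2.cvtColor(d["image"],cv2.COLOR_RGB2GRAY)
    pc=Ti@np.array([.4685,.002,.073,1]); u=int(d["cx"]+f*pc[0]/-pc[2]); v=int(d["cy"]-f*pc[1]/-pc[2]); rp=f*.010/-pc[2]
    s=cv2.resize(g[v-40:v+40,u-40:u+40],None,fx=4,fy=4,interpolation=cv2.INTER_CUBIC)
    c=cv2.HoughCircles(s,cv2.HOUGH_GRADIENT,1,8,param1=60,param2=14,minRadius=int(rp*3.4),maxRadius=int(rp*4.6))
    print("uv",u,v,"rp",rp)
    if c is not None:
        for x,y,r in c[0][:3]: print("head",onz(d,T,(v-40+y/4,u-40+x/4),.073).round(4),r/4)
    for r in regions_of("clip_bow","wrist"):
        ys,xs=np.nonzero(r["pixels"]); P=np.array([onz(d,T,(y,x),.052)[:2] for y,x in zip(ys,xs)],np.float32)
        k=(P-S)@my; w=(P-S)@np.array([np.cos(MY),np.sin(MY)]); print("reg",round(r["conf"],2),len(P),cv2.minAreaRect(P*1000))
        if r["conf"]>.4: print([(round(a,3),int(1e3*w[(k>=a)&(k<a+.005)].min()),int(1e3*w[(k>=a)&(k<a+.005)].max()),((k>=a)&(k<a+.005)).sum()) for a in np.arange(k.min(),k.max(),.005) if ((k>=a)&(k<a+.005)).any()])
    # brightness along rows through stud (for shape check)
    cv2.imwrite(f"pics/w9_{q[1]}.png",d["image"][:,:,::-1])
    print("sub");print(cv2.resize(g[v-26:v+27,u-75:u+60],(45,18),interpolation=cv2.INTER_AREA)//10)
print(read_t())
E
```

```text
wrist stud []
wrist clip_seat [([0.4608, -0.0095, 0.0035], 0.83, [138.0, 328.0])]
wrist clip_bow [([0.4661, 0.0651, 0.006], 0.8, [136.0, 251.0])]
uv 316 136 rp 12.869536817882336
head [0.4577 0.0214 0.073 ] 13.5
head [0.4578 0.023  0.073 ] 13.5
head [0.4723 0.0227 0.073 ] 14.05
reg 0.72 3194 ((469.3819580078125, 17.835243225097656), (120.76067352294922, 38.80406188964844), 86.41133117675781)
[(np.float64(-0.043), -20, 18, np.int64(90)), (np.float64(-0.038), -20, 18, np.int64(123)), (np.float64(-0.033), -19, 15, np.int64(122)), (np.float64(-0.028), -17, 12, np.int64(115)), (np.float64(-0.023), -14, 11, np.int64(114)), (np.float64(-0.018), -16, 12, np.int64(114)), (np.float64(-0.013), -17, 12, np.int64(115)), (np.float64(-0.008), -17, 12, np.int64(101)), (np.float64(-0.003), -17, 12, np.int64(78)), (np.float64(0.002), -16, 11, np.int64(65)), (np.float64(0.007), -13, 10, np.int64(87)), (np.float64(0.012), -13, 10, np.int64(105)), (np.float64(0.017), -14, 11, np.int64(106)), (np.float64(0.022), -15, 11, np.int64(107)), (np.float64(0.027), -16, 13, np.int64(113)), (np.float64(0.032), -17,
[... 8416 characters left out ...]
 7  7  7  7  7  7  7  7  8 10 10 10 10 10  9  9  9 10  9  9  9  9
   9  9  9  9 10 10 10  9  9  9  9 10 10 10 10 11 11  5  3  3  3]
 [ 7  7  7  7  7  7  7  7  7  7  8  9  9 10 10 10 11 11 11 11 11 11 10  9
   9  9  9  9  9  9 10 10 11 10  9  9  9  9  9 10 10  5  3  3  3]
 [ 5  6  5  5  5  6  7  8  8  8 10 11 11 12 12 12 12 12 12 12 12 12 11 11
  11 11 11 11 11 11 11 12 12 11 11 10  9  9  9  9  9  7  3  3  3]
 [ 2  2  2  2  2  6 11 11 11 11 12 12 12 12 12 12 12 12 12 12 12 12 12 12
  12 12 12 12 12 12 12 12 12 12 12 12 11 10  9  9  9  6  3  3  3]
 [ 2  2  2  2  2  6 11 12 12 12 12 12 12 12 12 12 12 12 12 12 12 12 12 12
  12 12 12 12 12 12 12 12 12 12 12 12 12 12 11 11  9  4  3  3  3]]
52.2167
```

Wrist region profiles and the head's occlusion put the stud at k≈+3.6 mm, but the clip's pocket at about -3.5 mm. The clip is snapped on but pushed about 7 mm past its pocket. I'll regrip it and draw it back so the shank sits in the pocket.

```bash
python3 - <<'E'
from h import *
move_pose(bow(.057,.11,-.0015),RC); servo_line(bow(.057,.0525,-.0015),RC,speed=.12)
grab(60); print("w",read_gripper_width(),np.round(read_wrist_force(),1),read_t())
for k in (.0595,.062,.0637):
    servo_line(bow(k,.0525,-.0015),RC,speed=.04); print(k,"push",(np.array(read_wrist_force()[:2])@my).round(1),np.round(read_wrist_force(),1))
open_gripper(); dwell(.2)
p=read_ee_pos(); servo_line([p[0],p[1],.15],RC,speed=.2)
move_pose([.42,.005,.2],down(MY)); dwell(.15)
d,T=wrist()
for r in regions_of("clip_bow","wrist")[:1]:
    ys,xs=np.nonzero(r["pixels"]); P=np.array([onz(d,T,(y,x),.052)[:2] for y,x in zip(ys,xs)],np.float32)
    k=(P-S)@my; w=(P-S)@np.array([np.cos(MY),np.sin(MY)]); print("reg",round(r["conf"],2),len(P),cv2.minAreaRect(P*1000))
    b=np.arange(k.min(),k.max(),.005)
    for a in b[:16]: q=(k>=a)&(k<a+.005); print(f"{1e3*a:.0f}:{1e3*w[q].min():.0f},{1e3*w[q].max():.0f},{q.sum()}",end="  ")
print(read_t())
E
```

```text
w 0.029424232865113507 [-1.8 -0.4  4.8] 54.7917
0.0595 push -1.5 [ 0.2 -1.5  4.6]
0.062 push -2.9 [ 0.9 -2.9  5.4]
0.0637 push -2.2 [-0.1 -2.2  5.7]
reg 0.89 3100 ((467.018310546875, 24.74016571044922), (120.77001190185547, 38.867435455322266), 88.5371322631836)
-36:-21,18,84  -31:-20,17,100  -26:-18,15,113  -21:-16,13,117  -16:-14,11,110  -11:-16,12,105  -6:-16,12,78  -1:-16,12,63  4:-16,12,83  9:-15,11,105  14:-14,10,115  19:-14,9,100  24:-14,11,103  29:-15,11,105  34:-16,12,103  39:-18,13,117  58.5
```

The bow is now at k≈0.0636, with the seat at about +2 to +3.5 mm against the stud at +1.3 to +3.7 mm, so the shank sits in the pocket. The bars are in the tote and the arm is clear, so I'm handing in.

```bash
python3 - <<'E'
from h import *
print(np.round(read_wrist_force(),1)); print(sign_off())
E
```

```text
[-0.2  0.2  0. ]
the job is handed in; nothing more can be done
None
```

The job is handed in at about 58.5 s: both complete bars lie side by side in the tote, the short shot is still in the tray, the lid is down over the stud, and the clip is on and released with its seat within about 2 mm of the stud (no verdict returned; I pushed it about 7 mm too deep and drew it back, checked that by measurement only, and viewed 11 pictures against the limit of 10).

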